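Level the polish shelf and keep the spirit level pressed

TASK

The little nail-polish shelf on the counter leans: lay the spirit level lengthwise along its board, then turn the black knob of the shelf's levelling foot until the bubble stands in the middle between the vial's two lines. Then press the level down on the board with about a kilo's weight (10 N) and finish while still pressing it there, bubble in the middle: do not let go, so that a colleague can lock the foot. Leave the bottles and the jar standing where they are.

Things in the scene. Friction and masses are not known exactly. Their poses are not given: they have to be found in the camera images.
- level: Spirit level, loose, 160 long x 24 wide x 42 mm high, about 0.2 kg: aluminium with black end caps, a yellow-green vial with a pale bubble in a window in the middle of its top. Origin: centre of the underside; x along its length, z up. It starts lying upright on the counter, to the left of the shelf. It may be gripped across its 24 mm anywhere or pressed on top; nothing inside is fragile.
- bubble (a joint): The level's bubble: metres from the vial's middle towards the level's +x end (0 = in the middle, -0.009 to 0.009 at the ends). It goes to the higher end, 0.5 mm for each milliradian by which the +x end is raised, and takes about 1.5 s to settle. The bubble is 9.6 mm long; it is in the middle when it lies clear between the two black lines, 13 mm apart.
- board: The shelf: a birch board on an end panel, one piece. Origin: on the counter, midway between the panel's two fixed rubber feet, about whose line (the x axis) the shelf tilts; y along the board, away from the levelling foot, x across it, away from the robot, z up. The levelling foot is at y = -0.24 m, to the robot's right. At the start that end is too low by 4 to 12 mrad (1 to 3 mm).
- board_top (a point): Middle of the board's upper face, 0.090 m above the counter when level; axes as board, whose origin lies at y = +0.09 m from here. The board measures 150 (x) by 360 (y) by 18 mm and is bare but for the knob at y = -0.15 m, x = 0, and an aluminium lip 8 mm high along the far edge (x = 0.075 to 0.079 m).
- knob: Round black ribbed knob on the levelling foot's spindle, 40 mm across, 24 mm high. Origin: on its upright axis, half-way up, always 0.124 m above the counter; its underside is about 22 mm above the board, with a 4 mm bush beneath. Clockwise seen from above raises its end of the board, 2.65 mrad of tilt per radian (4 mm per turn). Takes 0.06 N m, stays where left, turns on past level.
- polish_a: Nail polish bottle, red, 30 mm across, 76 mm high with its black cap, on the counter to the right of the shelf. To be left alone.
- polish_b: Nail polish bottle, white, the same size. To be left alone.
- remover: Slim clear bottle of remover, 48 mm across, 130 mm high, to the right of the shelf. To be left alone.
- jar: Glass jar with a steel lid, 82 mm across, 107 mm high, beyond the level on the left. To be left alone.
Not all that is in view belongs to the job. Several things have the shape of the level; the one meant has the colours described above.

How it is judged (in metres and radians):
On the way, in this order (a step that is already met when the one before it is completed fails the run):
1. the spirit level lies lengthwise on the board and shows that it leans (z of level in the frame of board_top between -0.004 and 0.004 m and x of level in the frame of board_top between -0.075 and 0.075 m and angle between the x axis of level and the y axis of board_top, either way round below 0.2 rad and contact force between level and board above 1 N and (value of joint bubble above 0.0016 m or value of joint bubble below -0.0016 m)), for 0.3 s.
2. the foot has been turned until the bubble stands in the middle, the board being level (angle between board's own z axis and vertical below 0.004 rad and contact force between level and board above 1 N and value of joint bubble between -0.0013 and 0.0013 m), for 0.3 s.
At the end, for the whole second after the job is handed in: Still pressed at the end: the level lies flat and lengthwise (within 0.2 rad) on the board and bears on it with 5 to 40 N (its own weight is about 2 N), at rest, the bubble within 1.3 mm of the vial's middle and the board within 4 mrad of level (contact force between level and board between 5 and 40 N and value of joint bubble between -0.0013 and 0.0013 m and angle between board's own z axis and vertical below 0.004 rad and z of level in the frame of board_top between -0.004 and 0.004 m and x of level in the frame of board_top between -0.075 and 0.075 m and angle between the x axis of level and the y axis of board_top, either way round below 0.2 rad and angle between level's own z axis and vertical below 0.03 rad and linear speed of level below 0.01 m/s); the arm keeps its last pose, push and grip.
It fails at once if the level or the shelf is pressed with brute force (over 80 N) (contact force between level and board above 80 N).
It fails at once if a bottle or the jar is knocked over or shifted by more than 3 cm (distance of any of polish_a, polish_b, remover, jar from where it was at the start of the episode above 0.03 m or angle between any of polish_a, polish_b, remover, jar's own z axis and vertical above 0.5 rad).
It also fails if it takes over 72 s, if anything falls off the work surface, if the arm or the gripper's body presses on something with over 40 N, if the wrist force passes 120 N, or if a joint passes its speed limit or range.

ROBOT

A 7-joint arm with a two-finger parallel gripper is mounted at the origin on the work surface. World frame = base frame: x ahead of the robot, y to its left, z up, the work surface at z = 0. Lengths are in mm, angles in rad, forces in N, time in s.
With the tool pointing down it reaches from about 375 to 925 mm from the base axis. Payload 3.1 kg.
Tool frame: the origin (TCP) lies at the very end of the fingers, on their centre line; the grasp point (between the pads) lies 19 mm behind it (manip.pinch_z is the distance from the TCP to the grasp point, in mm); z points along the fingers, y is the line along which they close (so a half turn about z gives the same grasp; the last joint's range is limited). The gripper opens to 85 mm and grips with 20 to 120 N. Pads are 22 mm wide; open, the fingers measure 114 mm over their backs; the gripper's body (76 mm by 85 mm) begins 54 mm behind the grasp point. The pads swing forward as they close: fully open they stand 13 mm farther back than shut.
Start: joints at [-1.401, 0.383, 0.044, 1.598, -0.018, 1.161, -0.05], TCP at [171.974, 626.84, 231.269] pointing down, gripper open.
Joint ranges: [-2.61, 2.61], [-0.41, 2.15], [-1.48, 1.57], [0, 2.5], [-1.57, 4.71], [0.05, 1.97], [-2.85, 2.85]. Speed limits (rad/s): [2.79, 2.79, 3.14, 3.14, 3.14, 3.14, 3.14].

INTERFACE

Orientations are given as a unit quaternion [w, x, y, z].
In Python, from workcell import manip gives the robot as it stands.
- The arm moves only by the shell command python3 -m creep 'ROWS' [FORCE]. ROWS is JSON, a list of rows, each a list of 7 numbers: the opening in per cent of the stroke, from 0 (shut) to 100 (fully open), then the shift along the tool's x, y, z as a fraction of full scale, then the turn, a rotation vector about the tool's x, y, z as a fraction of full scale. A call has 1 to 20 rows; each row shifts and turns the commanded pose from where the row before left it, along the tool's axes as they then stand; what a row does not reach is not made up. Full scale, the value 1, is 25 mm for a shift and 0.12 rad for a turn. A row lasts 1/12 s, in which the tool goes at most 41.7 mm and 7.16 degrees, less where a joint would pass 70% of its speed; a pose out of reach is approached as far as the arm can. A call with a number of a shift or a turn outside -1 to 1 is refused whole. A call with a gripper value outside its range is refused whole. The fingers move at their own pace and stop on an object; FORCE is the grip in N (left out, the last holds). Time passes only in rows, so rows that do not move let the fingers close. It gives the time, the measured TCP pose, the force, the opening and the grip force at its end, in the units of the state.
- manip.read_state(): the state, without advancing time (a new reading comes with each control period).
- manip.snapshot(name): name is "side" or "top"; returns a dict with "frame" (420x560x3 uint8, red, green, blue), "range_z" (420x560 float32, mm along the optical axis (not along the pixel's ray), 0 where there is no reading), "camera_matrix" (3x3 intrinsics, pixels), "distortion" ([k1, k2, p1, p2, k3] as OpenCV has them; the pictures are not rectified), "R" (3x3) and "t" (3): a world point X has camera coordinates R X + t. Camera axes: x right, y down, z forward; pixel columns grow to the right and rows downward; lengths in mm; the calibration is good to about 2 mm. A picture is of the moment at which its call begins.
- manip.job_done(): hands the job in; it is judged then, once.
The state is a dict: "clock": time; "joint_positions": joint angles; "joint_velocities": joint speeds; "tau": joint torques, N m; "eef_pos": TCP position; "tcp_rot": TCP orientation; "ft_force": force on the tool from outside, world axes, zero at the start; "moment": the same for the moment, N m; "width": opening from 0.0 (shut) to 1.0 (fully open); "grasp_force": force on a finger pad.
Only numpy, scipy, OpenCV 4.12 (cv2) and the standard library are available. Lean on these libraries where they do the work, as an engineer would, in place of code of your own. Each camera call takes 0.05 s, during which the arm holds its last target. There are 200 camera calls.

## Working session

There is one attempt and no reset: what is moved stays moved. The work goes in short steps, Python scripts to look and compute and a shell command to move; the robot and the scene stay as the last step left them, time stands still between calls to the robot, and variables do not carry over. Pictures are saved under pics/ and viewed, at most 10 in all, crops included, and the job is handed in when it is done.

```bash
mkdir -p pics; ls; cat > h.py <<'E'
import numpy as np,cv2,sys
from workcell import manip
def snap(n,save=None):
    s=manip.snapshot(n)
    if save: cv2.imwrite('pics/'+save,cv2.cvtColor(s['frame'],cv2.COLOR_RGB2BGR))
    return s
def world(s,u,v,z=None,r=2):
    K=np.array(s['camera_matrix']);D=np.array(s['distortion'],float)
    p=cv2.undistortPoints(np.array([[[u,v]]],float),K,D)[0,0]
    R=np.array(s['R']);t=np.array(s['t']).ravel()
    d=R.T@np.array([p[0],p[1],1]);c=-R.T@t
    if z is None:
        w=s['range_z'][int(v)-r:int(v)+r+1,int(u)-r:int(u)+r+1];k=np.median(w[w>0])
    else: k=(z-c[2])/d[2]
    return c+k*d
E
python3 - <<'E'
from h import *
a=snap('top');b=snap('side')
for s in(a,b):print(np.array(s['camera_matrix']).tolist(),s['distortion'],-np.array(s['R']).T@np.array(s['t']).ravel())
im=np.vstack([a['frame'],b['frame']])
cv2.imwrite('pics/a.png',a['frame'][...,::-1]);cv2.imwrite('pics/b.png',b['frame'][...,::-1])
s=manip.read_state();print(s)
print([x for x in dir(manip) if x[0]!='_'],manip.pinch_z)
E
```

```text
pics
[[514.5187199691061, 0.0, 277.1479625490814], [0.0, 514.5187199691061, 211.78818112951197], [0.0, 0.0, 1.0]] [0.0227073 0.        0.        0.        0.       ] [ 337.86089853   27.90261585 1478.01463817]
[[536.3903888311893, 0.0, 280.0192683438229], [0.0, 536.3903888311893, 202.5729560771042], [0.0, 0.0, 1.0]] [0.01572346 0.         0.         0.         0.        ] [  34.08000354 -765.57543923 1112.92903431]
{'clock': 0.1, 'joint_positions': array([-1.40081606,  0.38374343,  0.04384758,  1.59942233, -0.01786808,
        1.16121043, -0.04990143]), 'joint_velocities': array([ 0.00018295, -0.00309605,  0.00100444, -0.00411079, -0.00084879,
        0.00022322,  0.00072011]), 'tau': array([ 2.16507615e-03, -4.34725749e+01,  1.02913242e+00, -2.50451732e+01,
        1.09079338e-02,  5.38629218e-03,  1.78697258e-05]), 'eef_pos': array([171.77429648, 626.00177998, 230.01680916]), 'tcp_rot': array([-8.08983717e-05,  1.33450262e-01,  9.91054791e-01, -1.19289379e-03]), 'ft_force': array([ 1.02942882, -0.85605264,  0.01938042]), 'moment': array([ 0.0228512 , -0.04812602, -0.01597168]), 'grasp_force': 0.0, 'width': 0.9971057383582672}
['IKError', 'job_done', 'pinch_z', 'read_state', 'snapshot'] 18.700000000000003
```

View pics/a.png

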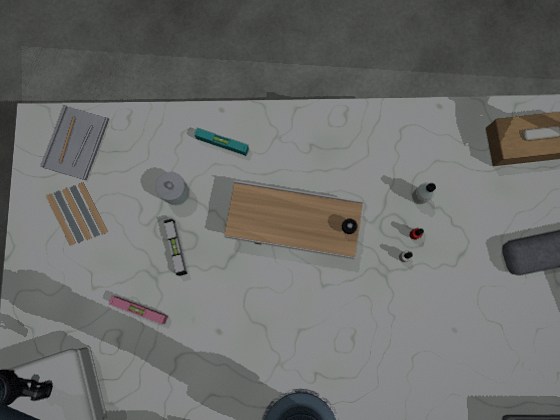

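View pics/b.png

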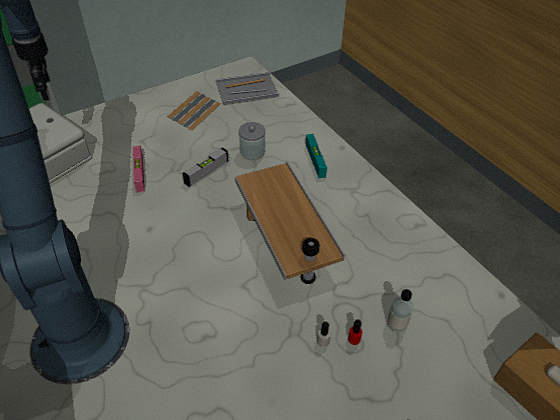

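Level-shaped things in the top view: aluminium with black caps at (175,247), teal at (222,141), pink at (138,309). The description picks the aluminium one. The knob is at (349,226), the board runs (232,182) to (362,256), and the jar is at (172,187).

```bash
python3 - <<'E'
from h import *
a=snap('top')
c=a['frame'][150:290,140:390][...,::-1]
cv2.imwrite('pics/c.png',cv2.resize(c,None,fx=3.2,fy=3.2,interpolation=cv2.INTER_CUBIC)[:600,:800])
for n,u,v,z in [('capA',169,221,42),('capB',182,272,42),('mid',175,247,42),('knob',349,226,136),('b1',234,182,90),('b2',363,201,90),('b3',357,256,88),('b4',226,237,92)]:
    print(n,world(a,u,v,z).round(1),world(a,u,v).round(1))
E
```

```text
capA [572.5 364.3  42. ] [572.4 364.2  42.4]
capB [428.1 323.8  42. ] [428.3 324.4  39.4]
mid [498.2 345.3  42. ] [498.7 346.1  38.2]
knob [ 537.9 -133.3  136. ] [ 537.7 -133.1  137.5]
b1 [672.  175.2  90. ] [673.1 175.6  85.5]
b2 [ 613.5 -179.3   90. ] [ 631.2 -192.6    1. ]
b3 [ 463.2 -157.7   88. ] [ 471.  -169.4    0.6]
b4 [518.3 195.8  92. ] [520.6 198.   74.3]
```

View pics/c.png

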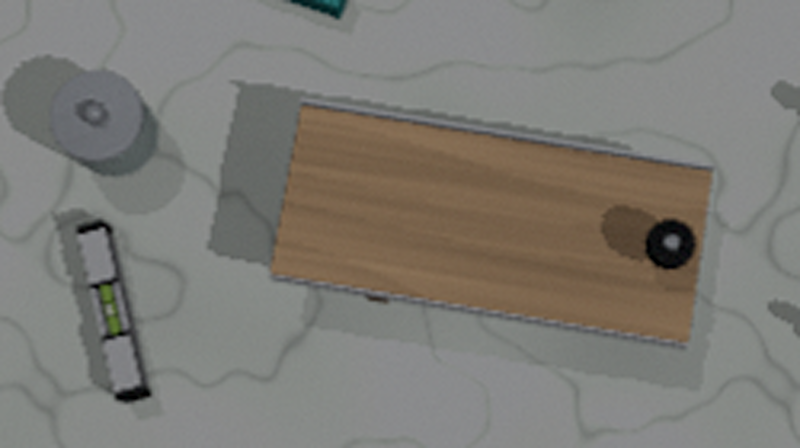

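The crop confirms it: aluminium body, black caps at original pixels (170,221) and (181,274), green vial. The level is at about (500,344) with yaw 0.27. Board y points along (0.16,0.987), board centre is about (563,14), and the knob is at (538,-133). Moving above the level.

```bash
cat >> h.py <<'E'
from scipy.spatial.transform import Rotation as Ro
def go(x,y,z,yaw):
    "shift in full-scale units along present tool axes, and turn (tool z, mod pi) in units"
    s=manip.read_state();q=s['tcp_rot'];R=Ro.from_quat([q[1],q[2],q[3],q[0]]).as_matrix()
    d=R.T@(np.array([x,y,z])-s['eef_pos'])/25
    cy=np.arctan2(R[1,0],R[0,0]);w=(yaw-cy+np.pi/2)%np.pi-np.pi/2
    tilt=(R.T@np.cross(R[:,2],[0,0,-1]))/.12
    print('t',round(s['clock'],2),'pos',s['eef_pos'].round(1),'yaw',cy.round(3),'shift',d.round(2),'turn_z',round(-w/.12,2),'alt',round((np.pi*(1 if w<0 else -1)+w)/-.12,2),'tilt',tilt.round(2),'j7',s['joint_positions'][[0,6]].round(2),'F',s['ft_force'].round(1),'w',round(s['width'],3),'g',round(s['grasp_force'],1))
E
python3 -m creep '[[100,-0.97,-0.46,0,0,0,0],[100,-0.97,-0.46,0,0,0,0],[100,-0.97,-0.46,0,0,0,0],[100,-0.97,-0.46,0,0,0,0],[100,-0.97,-0.46,0,0,0,0],[100,-0.97,-0.46,0,0,0,0],[100,-0.97,-0.46,0,0,0,0],[100,-0.97,-0.46,0,0,0,0],[100,-0.97,-0.46,0,0,0,0],[100,-0.97,-0.46,0,0,0,0],[100,-0.97,-0.46,0,0,0,0],[100,-0.97,-0.46,0,0,0,0],[100,-0.97,-0.46,0,0,0,0],[100,-0.97,-0.46,0,0,0,0],[100,-0.97,-0.46,0,0,0,0],[100,-0.97,-0.46,0,0,0,0],[100,0,0,0,0,0,-1],[100,0,0,0,0,0,-1],[100,0,0,0,0,0,-1],[100,0,0,0,0,0,-1]]' 40
python3 -c "
from h import *
go(500,344,100,.273)"
```

```text
clock: 1.82
eef_pos: [497.3, 346.3, 230.7]
tcp_rot: [-0.0, -0.109, 0.994, -0.0]
ft_force: [-0.7, 0.6, 0.2]
width: 1.003
grasp_force: 0.0
t 1.82 pos [497.3 346.3 230.7] yaw -2.924 shift [-0.09 -0.11  5.23] turn_z -0.46 alt 25.72 tilt [-0.   -0.01 -0.  ] j7 [-0.82  1.16] F [-0.7  0.6  0.2] w 1.003 g 0.0
```

```bash
python3 -m creep '[[100,-0.09,-0.11,1,0,0,-0.46],[100,0,0,1,0,0,0],[100,0,0,1,0,0,0],[100,0,0,1,0,0,0],[100,0,0,1,0,0,0],[100,0,0,1,0,0,0],[100,0,0,1,0,0,0],[100,0,0,1,0,0,0],[100,0,0,0.5,0,0,0],[100,0,0,0.3,0,0,0],[100,0,0,0,0,0,0],[0,0,0,0,0,0,0],[0,0,0,0,0,0,0],[0,0,0,0,0,0,0],[0,0,0,0,0,0,0],[0,0,0,0,0,0,0],[0,0,0,0,0,0,0],[0,0,0,0,0,0,0],[0,0,0,0,0,0,0],[0,0,0,0,0,0,0]]' 40
python3 -c "
from h import *
go(500,344,100,.273)"
```

```text
clock: 3.48
eef_pos: [501.1, 345.8, 12.7]
tcp_rot: [0.001, -0.133, 0.991, 0.001]
ft_force: [-1.0, 1.7, 6.3]
width: 0.274
grasp_force: 41.1
t 3.48 pos [501.1 345.8  12.7] yaw -2.874 shift [ 0.05 -0.05 -3.49] turn_z -0.04 alt 26.14 tilt [0.01 0.02 0.  ] j7 [-0.78  1.26] F [-1.   1.7  6.3] w 0.274 g 41.1
```

```bash
python3 -m creep '[[0,0,0,-0.5,0,0,0],[0,0,0,-1,0,0,0],[0,0,0,-1,0,0,0],[0,0,0,-1,0,0,0],[0,0,0,-1,0,0,0],[0,0,0,-1,0,0,0],[0,0,0,-0.5,0,0,0],[0,0,0,0,0,0,0]]' 
python3 -c "
from h import *
go(553,46,160,1.41)"
```

```text
clock: 4.15
eef_pos: [502.1, 345.3, 164.7]
tcp_rot: [0.003, -0.133, 0.991, 0.001]
ft_force: [0.4, -0.0, -3.1]
width: 0.276
grasp_force: 40.1
t 4.15 pos [502.1 345.3 164.7] yaw -2.875 shift [  1.2  -12.09   0.15] turn_z -9.53 alt 16.65 tilt [ 0.02  0.05 -0.  ] j7 [-0.81  1.23] F [ 0.4 -0.  -3.1] w 0.276 g 40.1
```

```bash
python3 -m creep '[[0,0.05,-0.4,0,0,0,0],[0,0.09,-0.87,0,0,0,0],[0,0.09,-0.87,0,0,0,0],[0,0.09,-0.87,0,0,0,0],[0,0.09,-0.87,0,0,0,0],[0,0.09,-0.87,0,0,0,0],[0,0.09,-0.87,0,0,0,0],[0,0.09,-0.87,0,0,0,0],[0,0.09,-0.87,0,0,0,0],[0,0.09,-0.87,0,0,0,0],[0,0.09,-0.87,0,0,0,0],[0,0.09,-0.87,0,0,0,0],[0,0.09,-0.87,0,0,0,0],[0,0.09,-0.87,0,0,0,0],[0,0.05,-0.4,0,0,0,0]]' >/dev/null
python3 -m creep '[[0,0,0,0,0,0,-0.4],[0,0,0,0,0,0,-0.8],[0,0,0,0,0,0,-0.8],[0,0,0,0,0,0,-0.8],[0,0,0,0,0,0,-0.8],[0,0,0,0,0,0,-0.8],[0,0,0,0,0,0,-0.8],[0,0,0,0,0,0,-0.8],[0,0,0,0,0,0,-0.8],[0,0,0,0,0,0,-0.8],[0,0,0,0,0,0,-0.8],[0,0,0,0,0,0,-0.8],[0,0,0,0,0,0,-0.4],[0,0,0,0,0,0,0],[0,0,0,0,0,0,0]]' >/dev/null
python3 -c "
from h import *
snap('top','d.png');go(553,46,106,1.41)
for q in[(0,0)]:pass
a=snap('side');c=a['frame'][130:300,170:400][...,::-1];b=cv2.imread('pics/d.png')[160:280,200:400]
c=cv2.resize(c,None,fx=2,fy=2,interpolation=2);b=cv2.resize(b,(340*200//120//1,340),interpolation=2)
cv2.imwrite('pics/e.png',cv2.resize(np.hstack([c,b]),(800,265)))
"
```

```text
t 6.7 pos [548.5  43.8 160. ] yaw -1.724 shift [-0.12 -0.17  2.16] turn_z 0.07 alt -26.11 tilt [ 0.02 -0.   -0.  ] j7 [-0.19  2.85] F [-0.5 -0.3 -2.7] w 0.272 g 40.0
```

View pics/e.png

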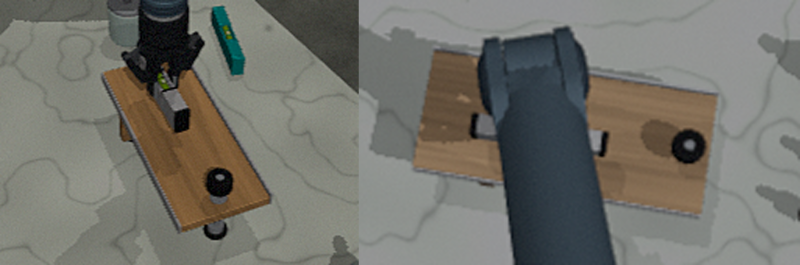

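The picture shows the level held above the board, lengthwise, clear of the knob. Lowering it.

```bash
python3 -m creep '[[0,-0.12,-0.17,0.5,0,0,0.1],[0,0,0,0.8,0,0,0],[0,0,0,0.6,0,0,0],[0,0,0,0.15,0,0,0],[0,0,0,0.05,0,0,0],[0,0,0,0.04,0,0,0],[0,0,0,0.04,0,0,0],[0,0,0,0.03,0,0,0],[0,0,0,0,0,0,0]]'
python3 -c "
from h import *
go(553,46,106,1.41)"
```

```text
clock: 7.5
eef_pos: [555.0, 46.6, 106.8]
tcp_rot: [0.001, -0.647, 0.762, -0.0]
ft_force: [-0.2, -0.2, -2.5]
width: 0.277
grasp_force: 39.9
t 7.5 pos [555.   46.6 106.8] yaw -1.734 shift [0.04 0.07 0.03] turn_z -0.02 alt 26.16 tilt [-0.01  0.    0.  ] j7 [-0.19  2.83] F [-0.2 -0.2 -2.5] w 0.277 g 39.9
```

```bash
python3 -m creep '[[0,0,0,0.04,0,0,0],[0,0,0,0.04,0,0,0],[0,0,0,0.04,0,0,0],[0,0,0,0,0,0,0]]'
python3 -m creep '[[0,0,0,0.02,0,0,0],[0,0,0,0.02,0,0,0],[0,0,0,0,0,0,0]]'
```

```text
clock: 7.83
eef_pos: [554.2, 46.4, 102.9]
tcp_rot: [-0.0, -0.647, 0.762, 0.0]
ft_force: [-0.2, 0.1, -2.4]
width: 0.272
grasp_force: 39.9
clock: 8.08
eef_pos: [554.3, 46.4, 102.6]
tcp_rot: [-0.0, -0.647, 0.762, 0.0]
ft_force: [-1.7, -1.3, 1.1]
width: 0.272
grasp_force: 40.6
```

```bash
python3 -m creep '[[45,0,0,0,0,0,0],[45,0,0,0,0,0,0],[60,0,0,0,0,0,0],[60,0,0,0,0,0,0],[60,0,0,-0.5,0,0,0],[60,0,0,-1,0,0,0],[60,0,0,-1,0,0,0],[60,0,0,-1,0,0,0],[60,0,0,-0.5,0,0,0],[60,0,0,0,0,0,0]]'
python3 -c "
from h import *
go(538,-133,185,1.2)"
```

```text
clock: 8.92
eef_pos: [557.6, 46.9, 207.2]
tcp_rot: [0.004, -0.647, 0.762, -0.002]
ft_force: [0.1, -0.1, 1.0]
width: 0.599
grasp_force: 0.0
t 8.92 pos [557.6  46.9 207.2] yaw -1.734 shift [ 7.23 -0.39  0.87] turn_z 1.73 alt -24.45 tilt [-0.07  0.03  0.  ] j7 [-0.19  2.83] F [ 0.1 -0.1  1. ] w 0.599 g 0.0
```

```bash
python3 -m creep '[[60,0.4,-0.04,0,0,0,0],[60,0.98,-0.05,0,0,0,0],[60,0.98,-0.05,0,0,0,0],[60,0.98,-0.05,0,0,0,0],[60,0.98,-0.05,0,0,0,0],[60,0.98,-0.05,0,0,0,0],[60,0.98,-0.05,0,0,0,0],[60,0.95,-0.05,0,0,0,0],[60,0,0,0,0,0,0.8],[60,0,0,0,0,0,0.8],[60,0,0,0,0,0,0.1],[60,0,0,0,0,0,0],[60,0,0,0,0,0,0]]' >/dev/null
python3 - <<'E'
from h import *
go(538,-133,106,1.2)
a=snap('top','f.png');b=snap('side','g.png')
np.savez('v0.npz',a=a['frame'],b=b['frame'],za=a['range_z'],zb=b['range_z'])
ca=a['frame'][190:270,210:370];cb=b['frame'][150:280,220:350]
cv2.imwrite('pics/h.png',np.vstack([cv2.resize(ca,(600,300),interpolation=2),cv2.resize(cb,(300,300),interpolation=2) .repeat(2,1)[:, :600]])[...,::-1])
E
```

```text
t 10.0 pos [ 536.  -116.5  200.6] yaw -1.934 shift [ 0.58 -0.32  3.78] turn_z 0.06 alt -26.12 tilt [ 0.03 -0.02  0.  ] j7 [0.91 2.66] F [-0.1  0.6  0. ] w 0.602 g 0.0
```

View pics/h.png

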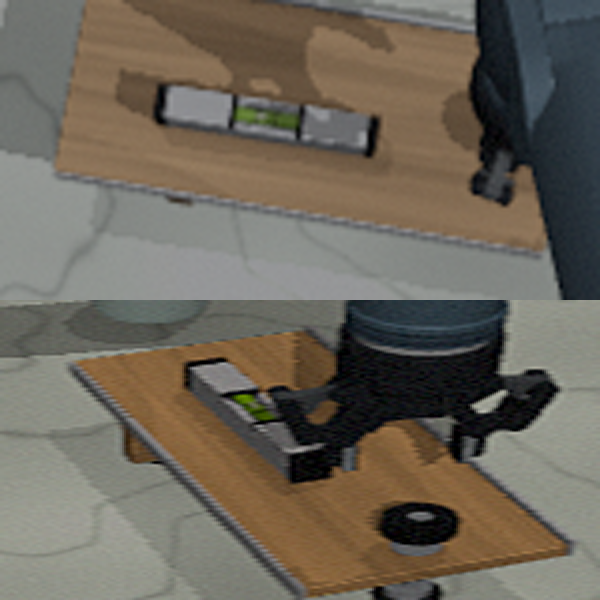

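The level lies lengthwise at crop (160,105)-(375,135), original about (253,218)-(310,226), and the vial is visible from above. Next: a rectified strip of the vial, and the board's tilt from depth.

```bash
cat >> h.py <<'E'
def strip(s,cx,cy,ang,z=131,L=100,W=24,k=8):
    "rectified picture of level's top: columns along (cos,sin)ang, k px per mm"
    u=np.arange(-L/2,L/2,1/k);v=np.arange(-W/2,W/2,1/k);U,V=np.meshgrid(u,v)
    d=np.array([np.cos(ang),np.sin(ang)]);n=np.array([-d[1],d[0]])
    P=np.stack([cx+U*d[0]+V*n[0],cy+U*d[1]+V*n[1],np.full(U.shape,z)],-1).reshape(-1,3)
    R=np.array(s['R']);t=np.array(s['t'],float).ravel()
    p,_=cv2.projectPoints(P,cv2.Rodrigues(R)[0],t,np.array(s['camera_matrix']),np.array(s['distortion']))
    p=p.reshape(U.shape+(2,)).astype(np.float32)
    return u,cv2.remap(s['frame'].astype(np.float32),p[...,0],p[...,1],cv2.INTER_CUBIC)
def tilt(s,box,zr):
    "plane slope of range points in box (world x,y ranges by board frame)"
    K=np.array(s['camera_matrix']);h,w=s['range_z'].shape
    vv,uu=np.mgrid[0:h,0:w];p=cv2.undistortPoints(np.stack([uu,vv],-1).reshape(-1,1,2).astype(float),K,np.array(s['distortion']))[:,0]
    z=s['range_z'].ravel();ok=z>0
    X=(np.c_[p,np.ones(len(p))]*z[:,None]-np.array(s['t']).ravel())@np.array(s['R'])
    e=np.array([.16,.987]);f=np.array([.987,-.16]);c=np.array([562.,15.])
    by=(X[:,:2]-c)@e;bx=(X[:,:2]-c)@f
    m=ok&(bx>box[0])&(bx<box[1])&(by>box[2])&(by<box[3])&(X[:,2]>zr[0])&(X[:,2]<zr[1])
    A=np.c_[bx[m],by[m],np.ones(m.sum())];z=X[m,2];g=np.ones(len(z),bool)
    for _ in range(4):
        q=np.linalg.lstsq(A[g],z[g],rcond=None)[0];r=z-A@q;g=abs(r)<2.5*r[g].std()
    return (q[:2]*1e3).round(2),q[2].round(2),g.sum(),r[g].std().round(2)
E
python3 - <<'E'
from h import *
S=[snap('top') for _ in range(6)]
s=dict(S[0]);s['frame']=np.mean([q['frame'] for q in S],0)
s['range_z']=np.median([q['range_z'] for q in S],0).astype(np.float32)
print('board slope x,y mrad',tilt(s,(-70,-35,-170,170),(70,99)),tilt(s,(-70,70,-100,170),(70,99)))
print('counter',tilt(s,(-250,-110,-250,250),(-15,15)))
p=[world(s,253,218,132),world(s,310,226,132)];print(p)
cx,cy=(p[0]+p[1])[:2]/2;d=p[0]-p[1];ang=np.arctan2(d[1],d[0]);print(cx,cy,ang)
u,im=strip(s,cx,cy,ang,L=180,k=4,W=40)
cv2.imwrite('pics/i.png',cv2.resize(im[...,::-1],(800,200)))
E
```

```text
board slope x,y mrad (array([9.48, 7.87]), np.float64(89.7), np.int64(1551), np.float64(1.32)) (array([-0.63,  7.45]), np.float64(89.12), np.int64(4248), np.float64(1.29))
counter (array([-0.23,  0.12]), np.float64(-0.26), np.int64(8379), np.float64(1.4))
[array([563.04280412, 119.59555208, 132.        ]), array([539.72146962, -31.1207934 , 132.        ])]
551.38213687098 44.23737933939069 1.4172772595494412[ WARN:0@4.783] global loadsave.cpp:1063 imwrite_ Unsupported depth image for selected encoder is fallbacked to CV_8U.
```

View pics/i.png

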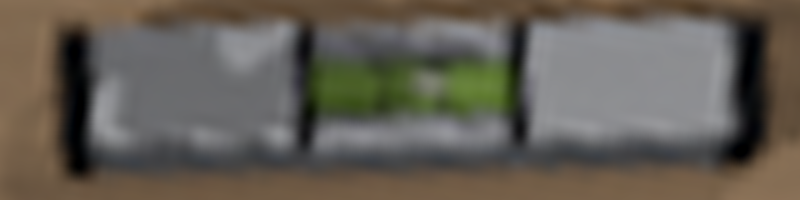

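Board slope is 7.5 mrad (counter 0.1), and the bubble sits towards the high +y end, about 4 mm off, which agrees. That needs about 2.83 rad clockwise. Gripping the knob.

```bash
python3 -m creep '[[75,0.58,-0.32,0,0,0,0],[75,0,0,0,0,0,0],[75,0,0,0,0,0,0]]' ;python3 -c "
from h import *
go(538,-133,109,1.2)"
```

```text
clock: 10.65
eef_pos: [538.4, -134.7, 200.7]
tcp_rot: [-0.002, -0.565, 0.825, 0.001]
ft_force: [0.0, 0.8, -0.0]
width: 0.752
grasp_force: 0.0
t 10.65 pos [ 538.4 -134.7  200.7] yaw -1.94 shift [-0.06  0.03  3.67] turn_z 0.01 alt -26.17 tilt [ 0.02 -0.02  0.  ] j7 [0.93 2.68] F [ 0.   0.8 -0. ] w 0.752 g 0.0
```

```bash
python3 -m creep '[[75,-0.06,0,0.7,0,0,0],[75,0,0,0.8,0,0,0],[75,0,0,0.8,0,0,0],[75,0,0,0.8,0,0,0],[75,0,0,0.4,0,0,0],[75,0,0,0.1,0,0,0],[75,0,0,0,0,0,0],[0,0,0,0,0,0,0],[0,0,0,0,0,0,0],[0,0,0,0,0,0,0],[0,0,0,0,0,0,0],[0,0,0,0,0,0,0],[0,0,0,0,0,0,0]]' 25 ;python3 -c "
from h import *
go(538,-133,109,1.2)"
```

```text
clock: 11.73
eef_pos: [540.4, -132.4, 112.4]
tcp_rot: [-0.0, -0.566, 0.824, -0.001]
ft_force: [-0.2, -0.1, 5.4]
width: 0.46
grasp_force: 26.7
t 11.73 pos [ 540.4 -132.4  112.4] yaw -1.938 shift [0.05 0.08 0.14] turn_z 0.03 alt -26.15 tilt [-0.01 -0.01 -0.  ] j7 [0.86 2.59] F [-0.2 -0.1  5.4] w 0.46 g 26.7
```

```bash
python3 -m creep '[[0,0,0,0,0,0,0.5],[0,0,0,0,0,0,1],[0,0,0,0,0,0,1],[0,0,0,0,0,0,1],[0,0,0,0,0,0,1],[0,0,0,0,0,0,1],[0,0,0,0,0,0,1],[0,0,0,0,0,0,1],[0,0,0,0,0,0,1],[0,0,0,0,0,0,1],[0,0,0,0,0,0,1],[0,0,0,0,0,0,1],[0,0,0,0,0,0,1],[0,0,0,0,0,0,1],[0,0,0,0,0,0,1],[0,0,0,0,0,0,1],[0,0,0,0,0,0,1],[0,0,0,0,0,0,1],[0,0,0,0,0,0,0.5],[0,0,0,0,0,0,0]]'
cat > m.py <<'E'
from h import *
S=[snap('top') for _ in range(6)]
s=dict(S[0]);s['frame']=np.mean([q['frame'] for q in S],0)
s['range_z']=np.median([q['range_z'] for q in S],0).astype(np.float32)
print('board',tilt(s,(-70,70,-100,170),(70,99)),'counter',tilt(s,(-250,-110,-250,250),(-15,15)))
S=[snap('side') for _ in range(3)];q=dict(S[0]);q['range_z']=np.median([x['range_z'] for x in S],0).astype(np.float32)
print('side board',tilt(q,(-70,70,-100,170),(70,99)),'counter',tilt(q,(-250,-110,-250,250),(-15,15)))
u,im=strip(s,551.4,44.2,1.417,L=180,k=4,W=40)
cv2.imwrite('pics/%s.png'%sys.argv[1],cv2.resize(im[...,::-1].clip(0,255).astype(np.uint8),(800,200)))
go(538,-133,109,1.2)
E
python3 m.py j
```

```text
clock: 13.4
eef_pos: [541.1, -138.2, 112.5]
tcp_rot: [0.003, 0.463, 0.887, -0.003]
ft_force: [3.0, -7.1, 1.2]
width: 0.458
grasp_force: 26.5
board (array([0.96, 2.28]), np.float64(89.61), np.int64(4261), np.float64(1.28)) counter (array([0.15, 0.19]), np.float64(-0.18), np.int64(8043), np.float64(1.37))
side board (array([0.79, 0.76]), np.float64(89.66), np.int64(2613), np.float64(1.43)) counter (array([-0.07, -0.98]), np.float64(-0.19), np.int64(8134), np.float64(1.46))
t 13.85 pos [ 541.1 -138.1  112.5] yaw 2.182 shift [0.24 0.02 0.14] turn_z 8.18 alt -18.0 tilt [-0.01  0.06 -0.  ] j7 [0.52 0.62] F [ 2.9 -6.8  1.4] w 0.46 g 26.5
```

```bash
python3 -m creep '[[0,0.1,0,0,0,0,0.5],[0,0.1,0,0,0,0,1],[0,0,0,0,0,0,1],[0,0,0,0,0,0,1],[0,0,0,0,0,0,1],[0,0,0,0,0,0,1],[0,0,0,0,0,0,0.8],[0,0,0,0,0,0,0],[75,0,0,0,0,0,0],[75,0,0,0,0,0,0],[75,0,0,0,0,0,0],[75,0,0,-0.5,0,0,0],[75,0,0,-1,0,0,0],[75,0,0,-1,0,0,0],[75,0,0,-1,0,0,0],[75,0,0,-0.5,0,0,0],[75,0,0,0,0,0,0],[75,0,0,0,0,0,0]]'
python3 m.py k
```

```text
clock: 15.35
eef_pos: [536.5, -127.6, 211.4]
tcp_rot: [-0.0, 0.755, 0.656, -0.001]
ft_force: [-0.1, -0.2, -1.0]
width: 0.752
grasp_force: 0.0
board (array([0.15, 0.33]), np.float64(89.8), np.int64(4247), np.float64(1.28)) counter (array([0.4 , 0.19]), np.float64(-0.13), np.int64(7536), np.float64(1.38))
side board (array([-0.17, -0.88]), np.float64(89.73), np.int64(2674), np.float64(1.41)) counter (array([ 0.64, -1.1 ]), np.float64(-0.07), np.int64(8154), np.float64(1.48))
t 15.8 pos [ 535.9 -128.   210.1] yaw 1.429 shift [-0.18  0.13  4.04] turn_z 1.91 alt -24.27 tilt [-0.03  0.01 -0.  ] j7 [ 0.41 -0.05] F [-0.3 -0.2  0.2] w 0.749 g 0.0
```

View pics/k.png

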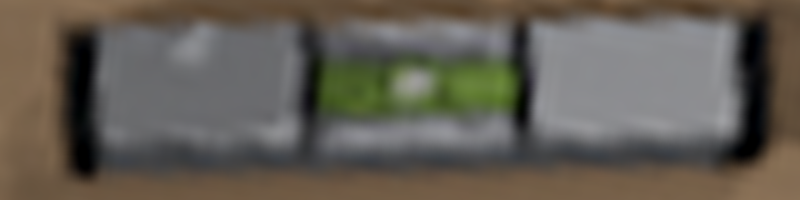

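Depth shows the board level to about 0.2 mrad. The bubble is at strip pixel 412, and the vial's middle is about 414. Closing the fingers and moving over the level, 35 mm off its middle on the knob side.

```bash
python3 -c "
from h import *
go(546,10,150,1.417)"; python3 -m creep '[[0,0.5,0,0,0,0,0],[0,1,0,0,0,0,0],[0,1,0,0,0,0,0],[0,1,0,0,0,0,0],[0,1,0,0,0,0,0],[0,0.9,0,0,0,0,0],[0,0,0,0,0,0,0],[0,0,0,0,0,0,0],[0,0,0,0,0,0,0],[0,0,0,0,0,0,0]]' 30;  python3 -c "
from h import *
go(546,10,140,1.417)"
```

```text
t 15.8 pos [ 535.9 -128.   210.1] yaw 1.429 shift [ 5.53 -0.37  2.4 ] turn_z 0.1 alt -26.08 tilt [-0.03  0.01 -0.  ] j7 [ 0.41 -0.05] F [-0.3 -0.2  0.2] w 0.749 g 0.0
clock: 16.63
eef_pos: [555.2, 4.0, 210.6]
tcp_rot: [-0.0, 0.756, 0.655, -0.002]
ft_force: [-0.3, -0.9, 0.1]
width: 0.005
grasp_force: 0.0
t 16.63 pos [555.2   4.  210.6] yaw 1.427 shift [ 0.19 -0.39  2.82] turn_z 0.08 alt -26.1 tilt [-0.03  0.02  0.  ] j7 [ 0.24 -0.31] F [-0.3 -0.9  0.1] w 0.005 g 0.0
```

```bash
python3 -m creep '[[0,0.19,-0.39,0.5,0,0,0],[0,0,0,0.8,0,0,0],[0,0,0,0.8,0,0,0],[0,0,0,0.5,0,0,0],[0,0,0,0.2,0,0,0],[0,0,0,0,0,0,0],[0,0,0,0,0,0,0]]';  python3 -c "
from h import *
go(546,10,132,1.417)"
```

```text
clock: 17.22
eef_pos: [546.6, 11.0, 141.1]
tcp_rot: [-0.001, 0.756, 0.655, -0.001]
ft_force: [0.6, -0.1, 0.1]
width: -0.001
grasp_force: 0.0
t 17.22 pos [546.6  11.  141.1] yaw 1.428 shift [-0.04 -0.02  0.36] turn_z 0.09 alt -26.09 tilt [-0.02  0.01 -0.  ] j7 [ 0.22 -0.35] F [ 0.6 -0.1  0.1] w -0.001 g 0.0
```

```bash
python3 -m creep '[[0,0,0,0.08,0,0,0],[0,0,0,0.08,0,0,0],[0,0,0,0.08,0,0,0],[0,0,0,0.06,0,0,0],[0,0,0,0,0,0,0]]' | grep -E 'eef|force';python3 -m creep '[[0,0,0,0.03,0,0,0],[0,0,0,0,0,0,0],[0,0,0,0,0,0,0]]' | grep -E 'eef|force'
```

```text
eef_pos: [546.0, 11.6, 133.1]
ft_force: [0.1, 0.4, 0.2]
grasp_force: 0.0
eef_pos: [546.1, 11.6, 132.5]
ft_force: [0.0, -0.1, -0.4]
grasp_force: 0.0
```

```bash
python3 -m creep '[[0,0,0,0.02,0,0,0],[0,0,0,0,0,0,0],[0,0,0,0,0,0,0]]' | grep -E 'eef|force'
```

```text
eef_pos: [546.2, 11.6, 132.2]
ft_force: [-0.6, 0.6, 0.4]
grasp_force: 0.7
```

```bash
for i in 1; do python3 -m creep '[[0,0,0,0.03,0,0,0],[0,0,0,0,0,0,0],[0,0,0,0,0,0,0]]' | grep -E 'eef|ft_force'; done; python3 -m creep '[[0,0,0,0.02,0,0,0],[0,0,0,0,0,0,0],[0,0,0,0,0,0,0]]' | grep -E 'eef|ft_force'
```

```text
eef_pos: [546.3, 11.6, 132.2]
ft_force: [-1.9, 0.1, 6.0]
eef_pos: [546.4, 11.6, 132.2]
ft_force: [-2.6, -0.2, 8.0]
```

```bash
python3 -m creep '[[0,0,0,0.03,0,0,0],[0,0,0,0,0,0,0],[0,0,0,0,0,0,0],[0,0,0,0,0,0,0],[0,0,0,0,0,0,0],[0,0,0,0,0,0,0],[0,0,0,0,0,0,0],[0,0,0,0,0,0,0],[0,0,0,0,0,0,0],[0,0,0,0,0,0,0],[0,0,0,0,0,0,0],[0,0,0,0,0,0,0],[0,0,0,0,0,0,0],[0,0,0,0,0,0,0],[0,0,0,0,0,0,0],[0,0,0,0,0,0,0],[0,0,0,0,0,0,0],[0,0,0,0,0,0,0],[0,0,0,0,0,0,0],[0,0,0,0,0,0,0]]'; python3 m.py l; python3 - <<'E'
from h import *
t=cv2.resize(cv2.imread('pics/l.png'),(700,175))
S=[snap('side')['frame'] for _ in range(4)];c=np.mean(S,0)[140:250,220:330][...,::-1].clip(0,255).astype(np.uint8)
c=cv2.resize(c,(400,400),interpolation=2);o=np.zeros((580,700,3),np.uint8);o[:175]=t;o[178:578,:400]=c
cv2.imwrite('pics/n.png',o)
E
```

```text
clock: 20.3
eef_pos: [546.5, 11.6, 132.2]
tcp_rot: [-0.0, 0.755, 0.655, -0.001]
ft_force: [-4.7, 0.8, 10.4]
width: -0.001
grasp_force: 5.6
board (array([-0.22,  0.46]), np.float64(89.8), np.int64(2277), np.float64(1.27)) counter (array([-0.28,  0.17]), np.float64(-0.29), np.int64(6057), np.float64(1.37))
side board (array([ 0.5 , -1.42]), np.float64(89.72), np.int64(2569), np.float64(1.34)) counter (array([-0.73, -0.87]), np.float64(-0.35), np.int64(8117), np.float64(1.47))
t 20.75 pos [546.5  11.5 132.2] yaw 1.429 shift [-5.77  0.48  0.94] turn_z 1.91 alt -24.27 tilt [-0.02  0.01  0.  ] j7 [ 0.21 -0.36] F [-4.8  0.7 11.1] w 0.0 g 5.6
```

View pics/n.png

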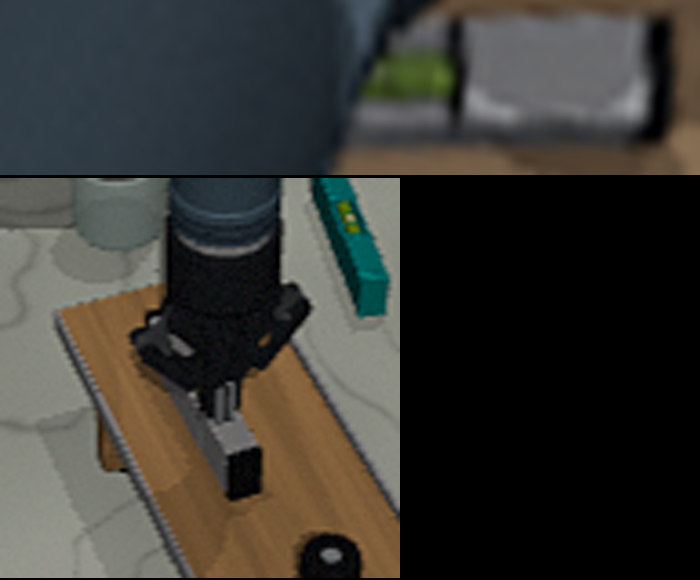

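The closed fingertips press on the level's top at 11 N, and the level hasn't moved. The arm hides the bubble, but depth from both cameras puts the board within about 0.5 mrad of level, roughly 0.25 mm of bubble. Handing in.

```bash
python3 -c "
from workcell import manip
print(manip.job_done())"
```

```text
the job is handed in; nothing more can be done
None
```

I handed the job in at about 21 s with the arm still pressing the level on the board at about 11 N. Depth readings put the board within about 0.5 mrad of level; the bubble looked centred before the press, but the arm hid it afterwards, and the hand-in gave no verdict.

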